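# Shut down the tracing light box

## Robot

A 7-joint arm with a two-finger parallel gripper is mounted at the origin on the work surface. World frame = base frame: x ahead of the robot, y to its left, z up, the work surface at z = 0. Lengths are in m, angles in rad, forces in N, time in s.
With the tool pointing down it reaches from about 0.425 to 0.825 m from the base axis. Payload 3.6 kg.
Tool frame: the origin (TCP) lies on the centre line of the jaws, within the pads' length; the fingertips stand 17 mm ahead of it and the grasp point (between the pads) lies 2 mm behind it; x points along the fingers, y is the direction in which the jaws open and shut, and the axes are right-handed (so a half turn about x gives the same grasp; the last joint's range is limited). The gripper opens to 93 mm and grips with 3 to 60 N. Pads are 15 mm wide; open, the fingers measure 128 mm over their backs; the gripper's body (75 mm by 188 mm) begins 65 mm behind the grasp point.
Start: joints at [-1.359, 0.615, -0.013, 1.423, 0.008, 1.103, -0.04], TCP at [0.154, 0.632, 0.236] pointing down, gripper open.
Joint ranges: [-3.12, 3.12], [-0.3, 2.06], [-1.34, 1.32], [0.26, 2.42], [-1.36, 4.5], [0.01, 1.98], [-2.84, 2.84]. Speed limits (rad/s): [2.79, 2.79, 3.14, 3.14, 3.14, 3.14, 3.14].

## Interface

Orientations are given as a unit quaternion [x, y, z, w].
In Python, from cell import r, fingers, kin, grab_frame gives the robot as it stands. Calls block until the motion is done:
- r.reach(position, orientation): joint-space move of the TCP to a pose.
- r.move_straight(position, orientation=None, speed=0.15, until_force=None): straight line of the TCP; orientation=None keeps the orientation; speed is the mean speed in m/s. With until_force (N) it stops when the force on the tool has changed by that much, and returns True; else False.
- r.move_j(angles): joint-space move.
- fingers.let_go() and fingers.close(force=None): open the fingers fully, or close them until they stop; force is the grip in N (None keeps the last).
- r.wait(seconds).
- kin.ik(position, orientation): joint angles nearest the present ones, or None.
- grab_frame(name): name is "side" or "top"; returns a dict with "frame" (480x640x3 uint8, red, green, blue), "z_map" (480x640 float32, m along the optical axis (not along the pixel's ray), 0 where there is no reading), "mtx" (3x3 intrinsics, pixels), "distortion" ([k1, k2, p1, p2, k3] as OpenCV has them; the pictures are not rectified), "rvec" (rotation vector, rad) and "tvec" (3), from world to camera coordinates, as OpenCV has them. Camera axes: x right, y down, z forward; pixel columns grow to the right and rows downward; lengths in m; the calibration is good to about 2 mm. A picture is of the moment at which its call begins.
A pose or a line that the arm cannot do raises r.IKError and nothing moves.
- r.sign_off(): hands the job in, once; it reports no verdict.
Readings, each from a call of its own:
- r.read_time(): time.
- r.read_joints(): joint angles.
- r.read_joint_velocities(): joint speeds.
- r.read_effort(): joint torques, N m.
- r.read_position(): TCP position.
- r.read_orientation(): TCP orientation.
- r.read_wrist_force(): force on the tool from outside, world axes, zero at the start.
- r.read_torque(): the same for the moment, N m.
- r.read_width(): opening from 0.0 (shut) to 1.0 (fully open).
Only numpy, scipy, OpenCV 4.12 (cv2) and the standard library are available. Lean on these libraries where they do the work, as an engineer would, in place of code of your own. Each camera call takes 0.05 s, during which the arm holds its last target. There are 200 camera calls.

## Task

Shut down the tracing light box for the day. First take the dark paperweight that lies on the light box beside the two knobs and set it down, not dropped, flat in the empty red-felt bay of the paperweight rest; only then turn the red dimmer knob fully anticlockwise to its end stop, and let go of it. Leave the grey knob at its setting, and do not shift or tip the ink bottle, the paste dish, the brush stand or the other paperweight.

Things in the scene. Friction and masses are not known exactly. Their poses are not given: they have to be found in the camera images.
- lightbox: white tracing light box fixed to the table, 300 (own x) x 340 (own y) x 30 mm high; origin at the centre of its underside, own x points away from the robot. Its grey control strip, with the two knobs 140 mm apart along y (which knob is at which end varies), runs along the edge nearest the robot, centred 105 mm from the origin towards -x. Paper lies on the remaining, glowing part
- dimmer (a joint): angle of the red dimmer knob, rad: 0 = fully anticlockwise seen from above (off, hard end stop), grows clockwise to 4.7 (brightest, other stop); it starts somewhere between 2 and 4.2. At 0 its white pointer points along the light box's own -x, to the robot's side. It stays where it is left; turning takes about 0.05 N m
- dimmer_grip (a point): point on the red dimmer knob's vertical axis at the height to grip it (67 mm above the table, 37 mm above the light box). The knob: a disc 60 mm across whose top is 44 mm above the table, with an upright bar grip 57 (along the knob's own x) x 14 (y) mm standing on it to 74 mm above the table; a white pointer line on the bar's top marks the own -x end. The point turns with the knob (anticlockwise from above = yaw grows). It sits on a white base disc 84 mm across and 6 mm thick
- tone_grip (a point): the same point on the grey colour-tone knob, of the same size and make; must be left as set
- tone_pointer (a point): tip of the white pointer on the grey knob, 28 mm off its axis, on top of the bar
- weight_mid (a point): centre of the loose paperweight to be put away: dark wooden bar 180 (along its own x) x 36 (y) x 32 (z) mm with a thin brass line on top, about 0.32 kg; the point is 16 mm above its underside. It lies flat on the light box, roughly along the light box's y, next to the knobs, with at least 15 mm between it and their round discs
- weight: the same loose paperweight; origin at the centre of its underside, 16 mm below weight_mid
- rest: low dark-red wooden paperweight rest fixed to the table, 212 (own x) x 140 (own y) mm, left or right of the light box; origin at the centre of its underside. Two bays side by side, centred at own y = +36 and -36 mm, each 200 (x) x 56 (y) mm inside, floor 6 mm above the table, rims and the 16 mm wide divider 6 mm above that floor
- empty_bay (a point): centre of the floor of the empty bay, lined with bright red felt; x along the bay's length. Which bay is empty varies
- partner_mid (a point): centre of the other paperweight, an equal dark wooden bar 180 (along its own x) x 36 (y) x 32 (z) mm with a thin brass line on top, already lying in the other bay; leave it
- ink_bottle: black ink bottle, diameter 54 mm, height 115 mm, loose, standing on a far corner of the light box; origin at the centre of its underside
- paste_dish: small blue dish of red seal paste, diameter 84 mm, height 20 mm, loose, on the other far corner of the light box; origin at the centre of its underside
- brush_stand: dark-red stand with hanging brushes, loose, base 170 (own x) x 110 mm, a bar 196 mm long along own x, its top 233 mm above the table; stands on the other side of the light box from the rest; origin at the centre of its underside
Not all that is in view belongs to the job. Leave any blue or orange look-alike of the weight alone.

How it is judged:
By the outcome, as a careful person would: the job done as asked, in the order asked, and still so for the second after the job is handed in, with the robot touching nothing.
It also fails if it takes over 72 s, if anything falls off the work surface, if the arm or the gripper's body presses on something with over 40 N, if the wrist force passes 120 N, or if a joint passes its speed limit or range.

## Working session

There is one attempt and no reset: what is moved stays moved. The work goes in short steps, each a Python script; the robot and the scene stay as the last script left them, time stands still between calls to the robot, and variables do not carry over. Pictures are saved under pics/ and viewed, about 8 in all and at most 12, crops included, and the job is handed in when it is done.

```bash
ls; mkdir -p pics
python3 - <<'E'
from cell import r,fingers,kin,grab_frame
import cv2,numpy as np,pickle
for n in("top","side"):
    f=grab_frame(n); pickle.dump(f,open(f"/tmp/{n}.pkl","wb"))
    cv2.imwrite(f"pics/{n}1.png",f["frame"][:,:,::-1])
    R=cv2.Rodrigues(np.array(f["rvec"]))[0]; print(n,-R.T@np.array(f["tvec"]).ravel(),R.round(2).tolist(),np.array(f["mtx"]).tolist(),f["distortion"])
print(r.read_orientation(),r.read_time())
E
```

```text
pics
top [ 0.37392807 -0.00359819  1.20594553] [[0.02, -1.0, 0.01], [-1.0, -0.02, -0.09], [0.09, -0.0, -1.0]] [[491.2665706078552, 0.0, 315.71501865418], [0.0, 491.2665706078552, 247.1571993360488], [0.0, 0.0, 1.0]] [0.03248834 0.         0.         0.         0.        ]
side [ 0.25261353 -0.82237362  0.94430315] [[0.96, -0.28, -0.01], [-0.21, -0.69, -0.69], [0.19, 0.67, -0.72]] [[480.05209561606233, 0.0, 313.3464457855497], [0.0, 480.05209561606233, 243.37344387978135], [0.0, 0.0, 1.0]] [-0.12751866  0.          0.          0.          0.        ]
[ 0.08338926  0.70215261 -0.08503498  0.70199501] 0.1
```

View pics/top1.png

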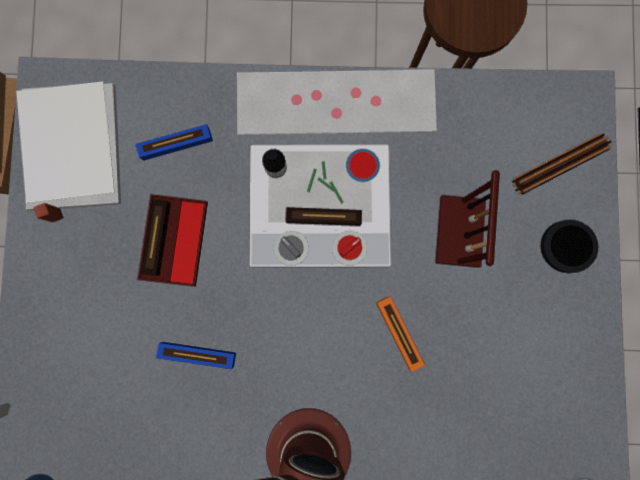

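View pics/side1.png

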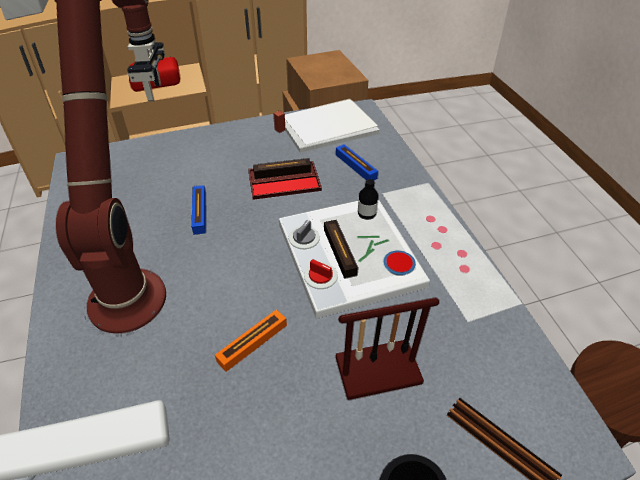

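```bash
cat > h.py <<'E'
import cv2,numpy as np
def rays(f,uv):
    R=cv2.Rodrigues(np.array(f["rvec"]))[0]; t=np.array(f["tvec"]).ravel()
    p=cv2.undistortPoints(np.array(uv,float).reshape(-1,1,2),np.array(f["mtx"]),np.array(f["distortion"])).reshape(-1,2)
    d=np.c_[p,np.ones(len(p))]
    return -R.T@t, d@R, d
def onplane(f,uv,z):
    c,d,_=rays(f,uv); return c+d*((z-c[2])/d[:,2])[:,None]
def cloud(f):
    v,u=np.mgrid[:480,:640]; c,d,_=rays(f,np.c_[u.ravel(),v.ravel()])
    P=c+d*f["z_map"].ravel()[:,None]; P[f["z_map"].ravel()==0]=np.nan
    return P.reshape(480,640,3)
def rect(P):
    """centre, long, short, yaw of long side (in -pi/2..pi/2) of xy points in m"""
    (c,(w,h),_)=b=cv2.minAreaRect((P[:,:2]*1000).astype(np.float32)); q=cv2.boxPoints(b)
    e=max(q[1]-q[0],q[2]-q[1],key=np.linalg.norm); a=np.arctan(e[1]/e[0]) if e[0] else np.pi/2
    return np.array(c)/1000,max(w,h),min(w,h),a
E
python3 - <<'E'
from h import *
import pickle
f=pickle.load(open("/tmp/top.pkl","rb")); I=f["frame"]; H=cv2.cvtColor(I,cv2.COLOR_RGB2HSV); C=cloud(f); Z=C[...,2]
def roi(m,x0,x1,y0,y1):
    k=np.zeros(m.shape,bool); k[y0:y1,x0:x1]=m[y0:y1,x0:x1]; return k
def show(n,k,z=None):
    v,u=np.nonzero(k); P=onplane(f,np.c_[u,v],z) if z is not None else C[k]
    c,l,s,a=rect(P); print(n,k.sum(),c.round(4),"mean",P[:,:2].mean(0).round(4),round(l,1),round(s,1),"yaw",round(np.degrees(a),2), "z",np.nanmedian(C[k][:,2]).round(4))
with np.errstate(all='ignore'):
    show("weight depth",roi((Z>.054)&(Z<.07),275,372,200,230))
    brass=(H[...,0]>8)&(H[...,0]<28)&(H[...,1]>90)&(H[...,2]>85)
    show("weight brass",roi(brass,290,358,205,226),.062)
    show("weight dark",roi(H[...,2]<85,278,370,203,228),.062)
    red=((H[...,0]<6)|(H[...,0]>174))&(H[...,1]>190)&(H[...,2]>120)
    show("felt",roi(red,160,215,190,295),.006)
    show("partner d",roi((Z>.03)&(Z<.045),135,185,190,290))
    show("box depth",roi((Z>.022)&(Z<.036),235,405,135,275))
    show("box white",roi((H[...,1]<50)&(H[...,2]>130),240,400,140,275),.03)
    for n,x in(("grey",291),("red",349)):
        show(n+" bar",roi((Z>.06)&(Z<.08),x-20,x+20,232,264))
        show(n+" base white",roi((H[...,1]<40)&(H[...,2]>205),x-22,x+22,228,266),.036)
    show("red knob",roi(red,325,372,230,265),.05)
    show("ink",roi((Z>.05)&(Z<.2),255,300,140,180))
    show("brush",roi((Z>.2)&(Z<.26),430,510,160,275))
a=cv2.resize(I[195:270,245:400],None,fx=5,fy=5,interpolation=cv2.INTER_NEAREST)
cv2.imwrite("pics/crop1.png",a[...,::-1])
E
```

```text
weight depth 1180 [ 0.5523 -0.0232] mean [ 0.5516 -0.0235] 179.5 36.9 yaw 89.12 z 0.0625
weight brass 112 [ 0.5535 -0.0242] mean [ 0.5534 -0.0251] 101.1 6.2 yaw 89.17 z 0.0629
weight dark 1099 [ 0.5514 -0.0241] mean [ 0.5512 -0.0239] 177.5 37.9 yaw 89.17 z 0.0624
felt 1786 [0.4885 0.3078] mean [0.4877 0.3078] 198.6 53.6 yaw -5.57 z 0.0071
partner d 1207 [0.4967 0.3773] mean [0.4951 0.376 ] 181.5 39.5 yaw -5.51 z 0.0384
box depth 12742 [ 0.5847 -0.0146] mean [ 0.5855 -0.0106] 339.9 303.1 yaw -88.55 z 0.0308
box white 13176 [ 0.5848 -0.0145] mean [ 0.5809 -0.0114] 339.3 298.8 yaw -88.7 z 0.031
grey bar 150 [0.4766 0.053 ] mean [0.4757 0.052 ] 57.3 13.3 yaw 46.37 z 0.0737Traceback (most recent call last):
  File "<stdin>", line 21, in <module>
  File "<stdin>", line 7, in show
  File "h.py", line 8, in onplane
    c,d,_=rays(f,uv); return c+d*((z-c[2])/d[:,2])[:,None]
          ~~~~^^^^^^
  File "h.py", line 4, in rays
    p=cv2.undistortPoints(np.array(uv,float).reshape(-1,1,2),np.array(f["mtx"]),np.array(f["distortion"])).reshape(-1,2)
      ~~~~~~~~~~~~~~~~~~~^^^^^^^^^^^^^^^^^^^^^^^^^^^^^^^^^^^^^^^^^^^^^^^^^^^^^^^^^^^^^^^^^^^^^^^^^^^^^^^^^
cv2.error: OpenCV(4.12.0) /io/opencv/modules/calib3d/src/undistort.dispatch.cpp:347: error: (-215:Assertion failed) CV_IS_MAT(_src) && CV_IS_MAT(_dst) && (_src->rows == 1 || _src->cols == 1) && (_dst->rows == 1 || _dst->cols == 1) && _src->cols + _src->rows - 1 == _dst->rows + _dst->cols - 1 && (CV_MAT_TYPE(_src->type) == CV_32FC2 || CV_MAT_TYPE(_src->type) == CV_64FC2) && (CV_MAT_TYPE(_dst->type) == CV_32FC2 || CV_MAT_TYPE(_dst->type) == CV_64FC2) in function 'cvUndistortPointsInternal'
```

Run:
```python
from h import *
import pickle
f=pickle.load(open("/tmp/top.pkl","rb")); I=f["frame"]; H=cv2.cvtColor(I,cv2.COLOR_RGB2HSV); C=cloud(f); Z=C[...,2]
for n,x in(("grey",291),("red",349)):
    k=np.zeros(Z.shape,bool); k[232:264,x-20:x+20]=((Z>.06)&(Z<.08))[232:264,x-20:x+20]
    c,l,s,a=rect(C[k]); print(n,c.round(4),l,s,np.degrees(a))
    w=k&(H[...,1]<70)&(H[...,2]>150); print(k.sum(),w.sum(),C[w][:,:2].mean(0)-c)
k=np.zeros(Z.shape,bool); k[160:275,430:510]=((Z>.2)&(Z<.26))[160:275,430:510]; print("brush bar",rect(C[k]))
a=cv2.resize(I[195:270,245:400],None,fx=5,fy=5,interpolation=cv2.INTER_NEAREST)
cv2.imwrite("pics/crop1.png",a[...,::-1])
from cell import r,kin
from scipy.spatial.transform import Rotation as R
print(R.from_quat(r.read_orientation()).as_matrix().round(3).tolist())
```

```text
grey [0.4766 0.053 ] 57.29439926147461 13.288335800170898 46.368443
150 2 [0.01604642 0.01445963]
red [ 0.4807 -0.0873] 56.440677642822266 14.053350448608398 -49.006344
150 2 [ 0.00869524 -0.00973655]
brush bar (array([ 0.53025714, -0.3597247 ]), 195.30825805664062, 16.640220642089844, np.float32(-0.06639676))
[[-0.0, 0.236, 0.972], [-0.002, 0.972, -0.236], [-1.0, -0.002, 0.0]]
```

View pics/crop1.png

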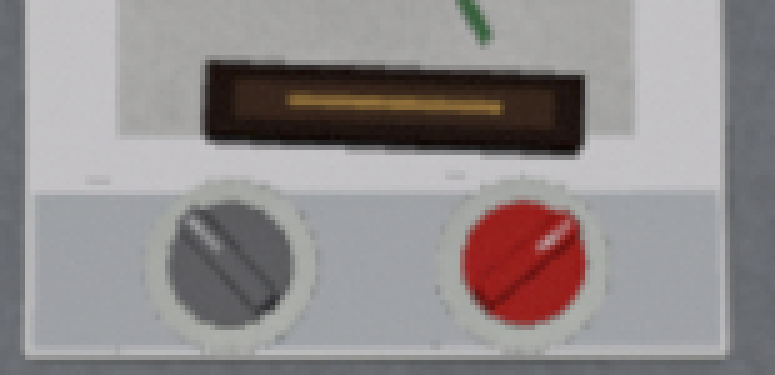

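```bash
cat >> h.py <<'E'
from scipy.spatial.transform import Rotation
def down(deg):
    """tool x down, jaws along yaw deg"""
    a=np.radians(deg); x=np.array([0,0,-1.]); y=np.array([np.cos(a),np.sin(a),0])
    return Rotation.from_matrix(np.c_[x,y,np.cross(x,y)]).as_quat()
W=np.array([.5520,-.0238]); WPSI=-.85
BAY=np.array([.488,.307]); BPSI=84.45
RED=np.array([.4810,-.0873])
E
python3 - <<'E'
from h import *
from cell import r,kin
def p(n,xy,z,s):
    q=kin.ik([*xy,z],down(s)); print(n,s,None if q is None else np.round(q,2).tolist())
for s in(WPSI,WPSI+180):
    p("w",W,.22,s);p("w",W,.058,s)
u=np.array([np.cos(np.radians(-5.55)),np.sin(np.radians(-5.55))])
for s in(BPSI,BPSI-180):
    p("b",BAY,.2,s); p("b",BAY,.035,s); p("b+",BAY+.115*u,.035,s); p("b-",BAY-.115*u,.035,s)
for s in(41,-139): p("red",RED,.067,s);p("red end",RED,.067,s+230.4); p("red mid",RED,.067,s+115)
E
```

```text
w -0.85 [-0.32, 0.52, 0.5, 1.74, -0.29, 0.96, 0.28]
w -0.85 [-0.16, 0.72, 0.26, 1.89, -0.32, 0.58, 0.29]
w 179.15 [-0.64, 0.72, 1.13, 1.75, -0.72, 1.15, -2.44]
w 179.15 [0.27, 0.74, -0.42, 1.87, 0.49, 0.63, 2.67]
b 84.45 [-0.59, 0.54, -0.01, 1.69, 0.01, 0.92, 0.87]
b 84.45 [-0.57, 0.76, -0.05, 1.82, 0.06, 0.56, 0.82]
b+ 84.45 [-0.46, 0.87, -0.05, 1.53, 0.06, 0.74, 0.94]
b- 84.45 [-0.72, 0.69, -0.04, 2.06, 0.07, 0.39, 0.65]
b -95.55 [-1.06, 0.64, 0.76, 1.71, -0.51, 1.01, -1.78]
b -95.55 [-0.94, 0.84, 0.56, 1.84, -0.69, 0.67, -1.63]
b+ -95.55 [-0.83, 0.96, 0.65, 1.55, -0.7, 0.88, -1.59]
b- -95.55 [-1.08, 0.75, 0.5, 2.08, -0.74, 0.5, -1.68]
red 41 [0.04, 0.63, 0.14, 2.06, -0.18, 0.47, 1.03]
red end 271.4 [-0.11, 0.66, 0.37, 2.06, -0.47, 0.51, -0.94]
red mid 156 [0.34, 0.64, -0.3, 2.05, 0.37, 0.5, 2.48]
red -139 [-0.51, 0.94, 1.13, 2.07, -1.12, 0.95, -1.16]
red end 91.4 [0.15, 0.63, -0.02, 2.05, 0.03, 0.46, 1.7]
red mid -24 [-0.06, 0.64, 0.28, 2.06, -0.37, 0.49, 0.08]
```

Run:
```python
from h import *
from cell import r,fingers,kin,grab_frame
o=down(WPSI)
r.reach([*W,.20],o); print(r.read_time())
r.move_straight([*W,.058],o,speed=.15)
fingers.close(25); print("w",r.read_width(),r.read_time(),r.read_position())
f0=r.read_wrist_force()
r.move_straight([*W,.19],o,speed=.15); r.wait(.2)
print(np.array(r.read_wrist_force())-f0,r.read_width())
ob=down(BPSI); r.reach([*BAY,.17],ob); r.wait(.2)
f=grab_frame("top"); cv2.imwrite("pics/t2.png",f["frame"][:,:,::-1])
f=grab_frame("side"); cv2.imwrite("pics/s2.png",f["frame"][:,:,::-1])
print(r.read_time(),r.read_position(),r.read_torque())
```

```text
2.8083
w 0.386311527305385 4.8333 [ 0.55263177 -0.02387729  0.05807823]
[-1.05857256 -0.28524989 -3.10115682] 0.38335051869143977
7.6417 [0.48854493 0.30607189 0.17004454] [0.05318432 0.01139321 0.04688156]
```

View pics/s2.png

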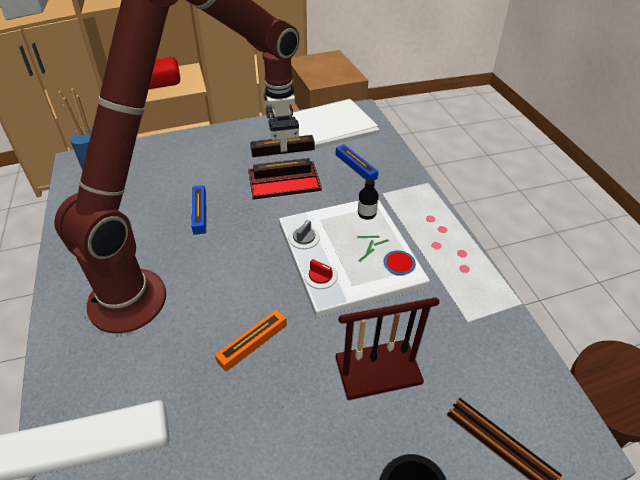

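Run:
```python
from h import *
from cell import r,fingers,kin,grab_frame
ob=down(BPSI); u=np.array([np.cos(np.radians(-5.55)),np.sin(np.radians(-5.55))])
r.move_straight([*BAY,.045],ob,speed=.12); r.wait(.2)
f0=np.array(r.read_wrist_force())
print(r.move_straight([*BAY,.0295],ob,speed=.015,until_force=2.0)); p=np.array(r.read_position()); print(p,np.array(r.read_wrist_force())-f0)
fingers.close(3); print(r.read_width(),np.array(r.read_wrist_force())-f0)
# slide the softly gripping pads along the bar to see whether they slip
for d in(.015,.03):
    r.move_straight([*(p[:2]+d*u),p[2]],ob,speed=.05); print(d,r.read_width(),np.array(r.read_wrist_force())-f0)
f=grab_frame("top"); cv2.imwrite("pics/t3.png",cv2.resize(f["frame"][170:310,90:260],None,fx=4,fy=4)[:,:,::-1])
print(r.read_time())
```

```text
True
[0.4878882  0.30696444 0.0340038 ] [-0.08317287 -0.04531676  8.62501451]
0.3852440111447241 [1.16686546 0.21068927 7.70160837]
0.015 0.386557969551755 [ 0.03591263 -0.22188461 -0.75454515]
0.03 0.3867468728704473 [-2.11678178 -1.14134748  0.60670766]
10.95
```

View pics/t3.png

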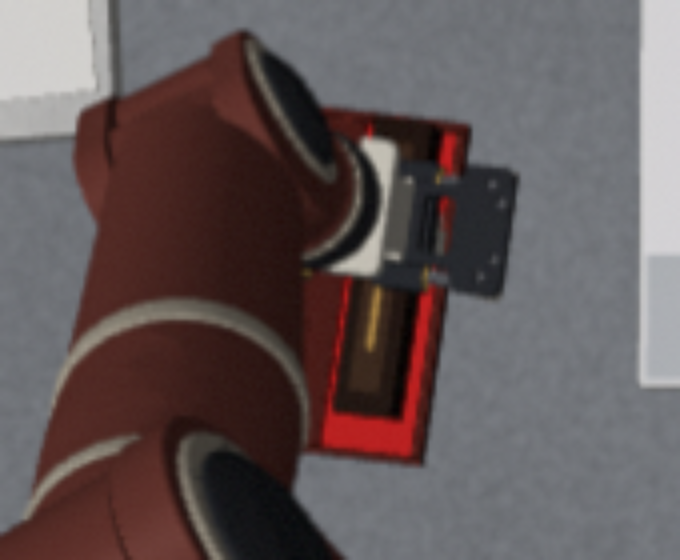

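Run:
```python
from h import *
from cell import r,fingers,kin,grab_frame
ob=down(BPSI); u=np.array([np.cos(np.radians(-5.55)),np.sin(np.radians(-5.55))])
p=np.array([.4879,.30696,.0343])
for d in(.06,.09,.104,.122):
    r.move_straight([*(p[:2]+d*u),p[2]],ob,speed=.08); print(d,r.read_width(),np.round(r.read_wrist_force(),2))
r.move_straight([*(p[:2]+.122*u),.20],ob,speed=.2)
fingers.let_go()
r.reach([*RED,.16],down(-139)); print(r.read_joints(),r.read_time())
f=grab_frame("top"); cv2.imwrite("pics/t4.png",cv2.resize(f["frame"][170:310,90:260],None,fx=4,fy=4)[:,:,::-1])
C=cloud(f); Z=C[...,2]
for n,a,b in(("weight",170,205),("partner",135,168)):
    k=np.zeros(Z.shape,bool); k[190:295,a:b]=((Z>.03)&(Z<.045))[190:295,a:b]; print(n,rect(C[k]),np.median(C[k][:,2]))
```

```text
0.06 0.38786153325702405 [ 0.23 -0.21 -2.53]
0.09 0.3867117938126465 [ 0.39  0.41 -2.32]
0.104 0.3878914616479082 [-0.96  1.1  -1.51]
0.122 0.03163353274275782 [-0.68 -0.59 -0.5 ]
[-0.54496121  0.73100446  1.13266878  1.99126224 -0.82036728  0.97380555
 -1.41743678] 17.25
weight (array([0.49836902, 0.30470441]), 179.2010955810547, 37.23204803466797, np.float32(-0.094695315)) 0.03843704477814036
partner (array([0.49687192, 0.37709991]), 181.76588439941406, 38.82767105102539, np.float32(-0.11010692)) 0.03845916866970578
```

View pics/t4.png

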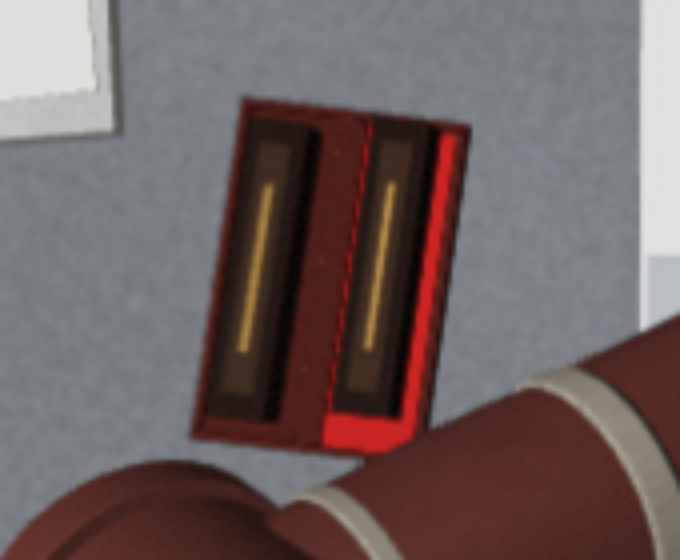

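Run:
```python
from h import *
from cell import r,fingers,kin,grab_frame
o=down(-139)
r.move_straight([*RED,.066],o,speed=.1)
q=np.array(r.read_joints()); print(q.round(3))
fingers.close(20); print(r.read_width(),np.round(r.read_wrist_force(),2),np.round(r.read_torque(),3))
q=np.array(r.read_joints()); T0=r.read_torque()[2]
for d in list(np.arange(.5,3.6,.5))+[3.7,3.85,3.95,4.0,4.04,4.08]:
    g=q.copy(); g[6]+=d
    if g[6]>2.8: print("limit"); break
    r.move_j(g); t=r.read_torque()[2]; print(round(d,2),np.round(r.read_position(),4),round(t-T0,3),round(r.read_width(),3),np.round(r.read_wrist_force(),1))
    if d>3.6 and abs(t-T0)>.2: break
print(r.read_time(),r.read_joints().round(3) if hasattr(r.read_joints(),'round') else r.read_joints())
```

```text
[-0.446  0.848  0.966  2.07  -1.024  0.807 -1.26 ]
0.1462849947489825 [ 2.57  2.04 -1.33] [ 0.518 -0.431 -0.033]
0.5 [ 0.4817 -0.0869  0.066 ] 0.039 0.149 [ 0.2  0.5 -0.3]
1.0 [ 0.4817 -0.0873  0.066 ] 0.06 0.146 [-0.8 -1.5 -1.1]
1.5 [ 0.4819 -0.0877  0.066 ] 0.102 0.15 [-0.7 -4.9 -3.3]
2.0 [ 0.4822 -0.088   0.066 ] 0.089 0.146 [ 0.8 -6.5 -4.7]
2.5 [ 0.4827 -0.088   0.066 ] 0.069 0.151 [ 1.8 -6.2 -5.4]
3.0 [ 0.4832 -0.0879  0.066 ] 0.116 0.148 [ 3.9 -5.3 -5.4]
3.5 [ 0.4835 -0.0875  0.066 ] 0.099 0.15 [ 3.4 -4.3 -6. ]
3.7 [ 0.4835 -0.0873  0.066 ] 0.106 0.154 [ 3.5 -4.  -6.5]
3.85 [ 0.4835 -0.0872  0.066 ] 0.086 0.15 [ 2.7 -3.3 -5.5]
3.95 [ 0.4836 -0.0871  0.066 ] 0.11 0.149 [ 4.  -3.8 -6.4]
4.0 [ 0.4836 -0.0871  0.066 ] 0.073 0.149 [ 3.8 -3.5 -5.4]
4.04 [ 0.4836 -0.0871  0.0661] -0.246 0.15 [ 4.3 -3.6 -6.1]
24.7667 [-0.446  0.849  0.965  2.068 -1.028  0.806  2.777]
```

Run:
```python
from h import *
from cell import r,fingers,kin,grab_frame
fingers.let_go(); p=np.array(r.read_position())
r.move_straight([p[0],p[1],.20],speed=.15)
r.move_j([-1.359,0.615,-0.013,1.423,0.008,1.103,-0.04]); r.wait(.3)
f=grab_frame("top"); I=f["frame"]; C=cloud(f); Z=C[...,2]; H=cv2.cvtColor(I,cv2.COLOR_RGB2HSV)
cv2.imwrite("pics/t5.png",cv2.resize(I[130:300,130:520],None,fx=2,fy=2)[:,:,::-1])
for n,x in(("grey",291),("red",349)):
    k=np.zeros(Z.shape,bool); k[232:264,x-20:x+20]=((Z>.06)&(Z<.08))[232:264,x-20:x+20]
    c,l,s,a=rect(C[k]); w=k&(H[...,1]<90)&(H[...,2]>140); print(n,c.round(4),l,s,np.degrees(a),w.sum(),C[w][:,:2].mean(0)-c)
k=np.zeros(Z.shape,bool); k[160:275,430:510]=((Z>.2)&(Z<.26))[160:275,430:510]; print("brush",rect(C[k]))
k=np.zeros(Z.shape,bool); k[190:295,170:205]=((Z>.03)&(Z<.045))[190:295,170:205]; print("weight",rect(C[k]))
cv2.imwrite("pics/crop5.png",cv2.resize(I[195:270,245:400],None,fx=5,fy=5,interpolation=cv2.INTER_NEAREST)[...,::-1])
print(r.read_time())
```

```text
grey [0.4764 0.0527] 56.544952392578125 13.307107925415039 46.337006 3 [0.01520608 0.01366681]
red [ 0.4792 -0.087 ] 55.02276611328125 14.11693286895752 0.83606833 7 [-9.80340693e-03  1.33003366e-05]
brush (array([ 0.53012299, -0.3595022 ]), 194.87232971191406, 17.055660247802734, np.float32(-0.075951196))
weight (array([0.49842599, 0.3051749 ]), 179.2395477294922, 38.02812194824219, np.float32(-0.091955945))
30.25
```

View pics/t5.png

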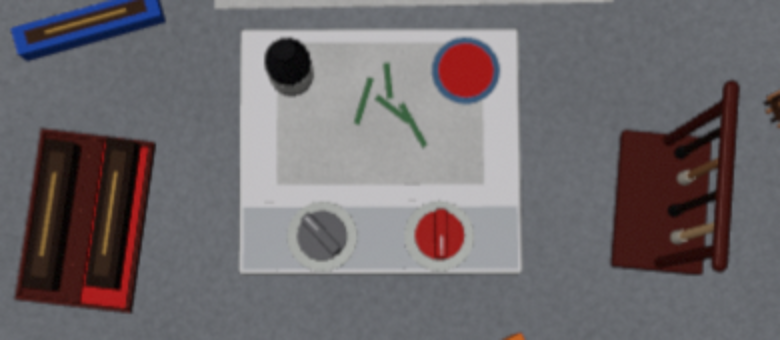

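View pics/crop5.png

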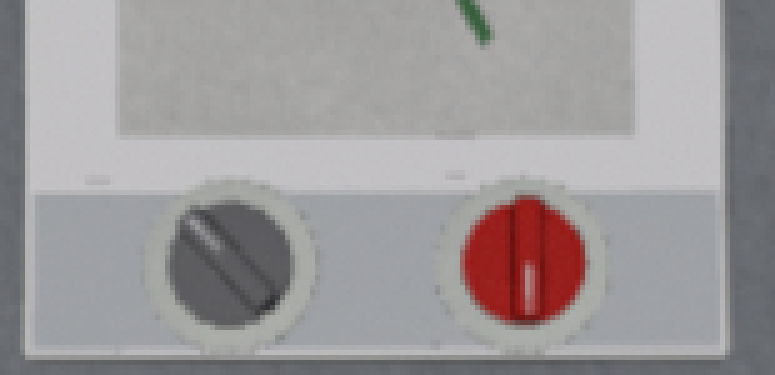

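```bash
python3 -c "
from cell import r
r.sign_off()"
```

```text
the job is handed in; nothing more can be done
```

The light box is shut down and the job handed in, at about 30 s on the robot's clock. I first laid the paperweight in the red-felt bay, then turned the red dimmer to its anticlockwise stop and let go.

**How I released the paperweight:** I lowered it until it touched the felt, then cut the grip to 3 N and slid the fingers off the far end of the bar. Opening them in the bay would have pushed the other paperweight. The bar ended up against the far end of the bay.

**Last checks:**
- **Paperweight:** it lies flat in the bay, with its top at 38 mm, the same height as the other one.
- **Other paperweight:** it had moved less than 1 mm after the placing. Its measured angle read about 0.8° differently, which I put down to measuring noise. I did not measure it again after turning the knob.
- **Dimmer:** the torque jumped at 4.04 rad of turning; I had estimated 4.02 rad to the stop. The pointer now faces the robot, and the bar reads 0.8° against 1.4° for the light box, within measuring error.
- **Grey knob:** unchanged, 46.3° against 46.4° before.
- **Brush stand:** its centre is within 0.3 mm of where it was, with its angle reading about 0.5° off.
- **Ink bottle and paste dish:** I checked these only by eye in the last picture, and they look untouched.

No check failed.

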